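Clamp a mounted specimen with the ratchet handle

ROBOT

A 6-joint arm with a two-finger parallel gripper is mounted at the origin on a cart in front of the work surface, level with it; the furniture and walls round the work are solid. World frame = base frame: x ahead of the robot, y to its left, z up, the work surface at z = 0. Lengths are in mm, angles in rad, forces in N, time in s.
With the tool pointing down it reaches from about 425 to 950 mm from the base axis. Payload 3.5 kg.
Tool frame: the origin (TCP) lies on the centre line of the jaws, within the pads' length; the fingertips stand 17 mm ahead of it and the grasp point (between the pads) lies 2 mm behind it (ctrl.tip_extent is the distance from the TCP to the fingertips, in mm); z points along the fingers, x is the direction in which the jaws open and shut, and the axes are right-handed (so a half turn about z gives the same grasp; the last joint's range is limited). The gripper opens to 85 mm and grips with 20 to 120 N. Pads are 22 mm wide; open, the fingers measure 114 mm over their backs; the gripper's body (76 mm by 85 mm) begins 54 mm behind the grasp point. The pads swing forward as they close: fully open they stand 13 mm farther back than shut.
Start: joints at [-1.303, 0.286, 1.577, -0, 1.279, -0.15], TCP at [273.903, -616.915, 248.325] pointing down, gripper open.
Joint ranges: [-2.77, 2.77], [-0.9, 2.22], [0.21, 2.48], [-1.53, 4.67], [0.24, 2.81], [-2.84, 2.84]. Speed limits (rad/s): [2.79, 2.79, 3.14, 3.14, 3.14, 3.14].

INTERFACE

Orientations are given as a rotation vector (axis times angle).
In Python, from rig import ctrl gives the robot as it stands.
- The arm moves only by the tool send_rows, never from a script. Its argument "commands" is a list of rows, each an object with "translation": the shift along the world's x, y, z in m, a list of three; "twist": the turn about the world's z in rad; "gripper": the closure in counts, from 0 (fully open) to 255 (shut). A call has 1 to 10 rows; each row is the pose to reach, as a shift and turn from the pose commanded when the call began; what a row does not reach only later rows make up. A row lasts 1/12 s, in which the tool goes at most 41.7 mm and 7.16 degrees, less where a joint would pass 70% of its speed; a pose out of reach is approached as far as the arm can. A call with a gripper value outside its range is refused whole. The fingers move at their own pace and stop on an object; "squeeze" is the grip in N (left out, the last holds). Time passes only in rows, so rows that repeat a pose let the fingers close. It gives the time, the measured TCP pose, the force and the opening at its end, in the units of the state.
- ctrl.get_state(): the state, without advancing time (a new reading comes with each control period).
- ctrl.get_image(name): name is "scene" or "side" or "wrist"; returns the picture (480x640x3 uint8, blue, green, red); there is no depth.
- ctrl.camera_model(name): a dict with "K" (3x3 intrinsics, pixels), "position" and "rotation" of the camera in the world. Camera axes: x right, y up, looking along -z (the intrinsics and any distortion apply to the point x, -y, -z); pixel columns grow to the right and rows downward; lengths in mm; the calibration is good to about 2 mm. A picture is of the moment at which its call begins: read the wrist's pose just before it. camera_model takes no time and is no camera call; for the wrist camera it gives the pose at the moment of the call.
- ctrl.sign_off(): hands the job in, once; it reports no verdict.
The state is a dict: "t": time; "joint_positions": joint angles; "dq": joint speeds; "joint_torque": joint torques, N m; "position": TCP position; "tool_rot": TCP orientation; "ft_force": force on the tool from outside, world axes, zero at the start; "wrist_torque": the same for the moment, N m; "gripper_width": finger opening in mm.
Only numpy, scipy, OpenCV 4.12 (cv2) and the standard library are available. Lean on these libraries where they do the work, as an engineer would, in place of code of your own. Each camera call takes 0.05 s, during which the arm holds its last target.

TASK

Clamp the black mounted specimen in the small ratchet clamp. The ratchet is set to loosen: flip the little direction lever on its handle fully over to the side of the jaws, then swing the handle back and forth by its knob until the jaw holds the specimen against the stop and its sprung pad is pressed back a few millimetres, and let go. Move the jaw only with the handle, and do not push on the jaw or the specimen.

Things in the scene. Friction and masses are not known exactly. Their poses are not given: they have to be found in the camera images.
- clamp: Low bench clamp fixed to the worktop, 90 x 215 mm: a grey housing with a ratchet wheel, a flat steel handle 18 mm wide above it (its top 55 mm above the worktop), and jaws. Origin: on the vertical axis of wheel and handle, at worktop height; z up. The handle points along -x of this frame at joint value 0; the jaws lie on the +y side, 36 to 145 mm from the axis, under 35 mm high.
- knob (a point): Top centre of the black round upright knob on the free end of the handle: 22 mm diameter, 38 mm tall (56 to 94 mm above the worktop), 125 mm from the ratchet axis. It spins freely on the handle, so it can be pinched from above and led along the arc without turning the gripper.
- handle (a joint): Angle of the handle, rad, -0.8 to 0.8 between end stops; 0 along the clamp's -x, growing clockwise from above: the knob then moves toward the clamp's +y (jaw) side. It stays where left (2 N at the knob moves it, 4 N when it drives the wheel). The ratchet has 20 teeth: after each reversal up to 0.32 rad is lost before it catches.
- lever_tip (a point): Top centre of the black upright tab (12 mm along the handle, 7 mm across, 58 to 84 mm above the worktop) at the end of the direction lever on top of the handle. The lever turns about a vertical pivot on the handle, 46 mm from the ratchet axis; the tab stands 35 mm from the pivot, toward the knob.
- lever (a joint): Angle of the direction lever on the handle, rad, -0.4 to 0.4 (tab 14 mm to either side of the handle's centre line), growing clockwise from above. It starts near -0.4 (tab away from the jaws): loosening. Near +0.4 (tab on the jaw side, +y) swings with growing handle angle close the jaw, and swings back click freely. About 2 N at the tab flips it; it stays where left.
- jaw: The moving jaw, a steel block 44 x 14 x 22 mm beside the housing, driven along the clamp's +y by the wheel, 12 mm per radian. Its axes are the clamp's; its origin starts at the clamp's origin and moves along +y with the jaw (0 fully open, at most 42 mm). The free face of its pad is 68 mm along +y from this origin. It stays where left.
- pad (a joint): How far the sprung dark steel pressure pad on the jaw's front has been pressed back into the jaw, m: 0 free, 0.010 bottomed. It first yields at about 1.8 N. 2 to 6 mm is a good clamping.
- specimen: Black resin-mounted specimen, a disc 30 mm in diameter, 16 mm high, loose on the clamp's base plate between the jaw pad and the fixed steel stop block (44 x 16 x 22 mm), up to 7 mm short of the stop. Origin: centre of its underside. The jaw must travel 20 to 30 mm to hold it against the stop: two to four closing swings.
There are look-alikes about, which are no part of the job. Leave any purple or yellow look-alike of the specimen alone.

How it is judged:
By the outcome, as a careful person would: the job done as asked, in the order asked, and still so for the second after the job is handed in, with the robot touching nothing.
It also fails if it takes over 67 s, if anything falls off the work surface, if the arm or the gripper's body presses on something with over 40 N, if the wrist force passes 120 N, or if a joint passes its speed limit or range.

## Working session

There is one attempt and no reset: what is moved stays moved. The work goes in short steps, Python scripts to look and compute and a tool call to move; the robot and the scene stay as the last step left them, time stands still between calls to the robot, and variables do not carry over. Pictures are saved under pics/ and viewed, and the job is handed in when it is done.

Besides the shell and the picture viewer there is one more tool, called after "Call:" by a JSON object that holds its "api" and its "payload". send_rows: Moves the arm, as the interface text tells. Its arguments: {"type":"object","properties":{"commands":{"type":"array","items":{"type":"object","properties":{"translation":{"type":"array","items":{"type":"number"}},"twist":{"type":"number"},"gripper":{"type":"number"}}}},"squeeze":{"type":"number"}},"required":["commands"]}

```bash
mkdir -p pics; python3 - <<'E'
from rig import ctrl
import cv2
s=ctrl.get_state();print(s)
for n in("scene","side","wrist"):
    m=ctrl.camera_model(n);print(n,m)
    cv2.imwrite(f"pics/a_{n}.png",ctrl.get_image(n))
E
```

```text
{'t': 0.0, 'joint_positions': array([-1.30299748e+00,  2.87193127e-01,  1.57819507e+00,  8.92380163e-06,
        1.27859065e+00, -1.49994843e-01]), 'dq': array([-1.94778592e-03, -5.77060897e-04,  1.93061440e-04,  5.39584030e-04,
       -5.66998662e-05, -1.06072314e-03]), 'joint_torque': array([ 7.56532845e-04, -4.05978549e+01, -2.92624784e+01, -3.54960196e-05,
        5.88457537e-03,  2.20653853e-06]), 'position': array([ 273.74334575, -616.31965857,  246.91903409]), 'tool_rot': array([-2.63249493,  1.71159878,  0.00279149]), 'ft_force': array([0.43185065, 0.26764942, 0.45281164]), 'wrist_torque': array([0.0549798 , 0.05960021, 0.03834711]), 'gripper_width': 85.67674257255257}
scene {'K': array([[623.17550995,   0.        , 315.71241429],
       [  0.        , 623.17550995, 230.3948023 ],
       [  0.        ,   0.        ,   1.        ]]), 'position': array([ -1.08082185, 510.9447205 , 522.26421563]), 'rotation': array([ 0.50018382, -1.17029666, -2.05517134])}
side {'K': array([[494.19639644,   0.        , 323.06323197],
       [  0.        , 494.19639644, 236.36172527],
       [  0.        ,   0.        ,   1.        ]]), 'position': array([343.87462069, 734.37790261, 539.42935167]), 'rotation': array([ 0.21266977, -1.4018769 , -2.54590886])}
wrist {'K': array([[350.7916385 ,   0.        , 318.06323463],
       [  0.        , 350.7916385 , 242.25854269],
       [  0.        ,   0.        ,   1.        ]]), 'position': array([ 337.53775228, -587.62117158,  373.10066895]), 'rotation': array([-0.24708467,  0.16366212, -1.14536457])}
```

View pics/a_scene.png

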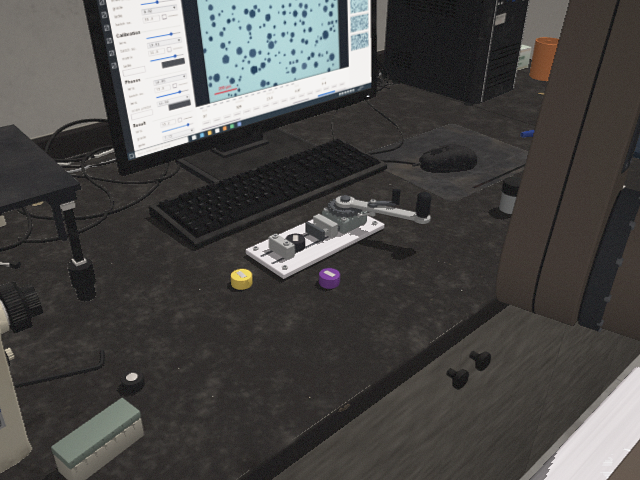

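View pics/a_side.png

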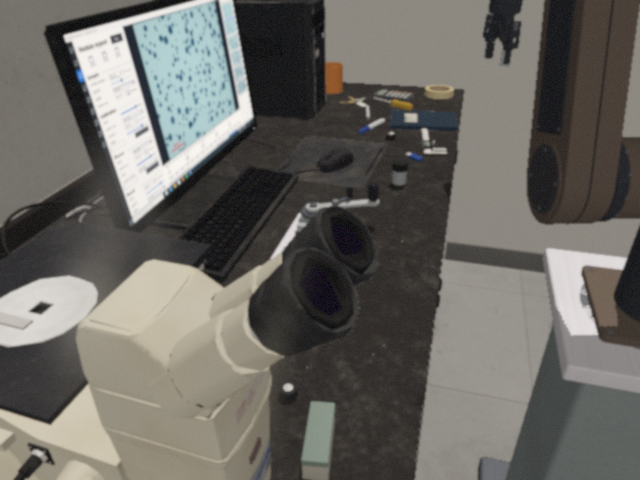

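View pics/a_wrist.png

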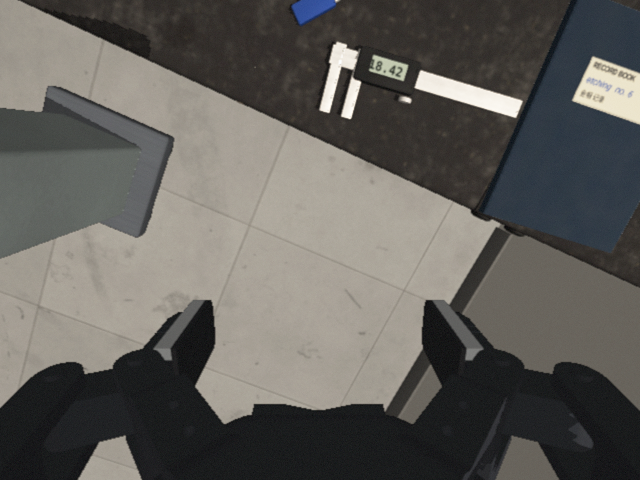

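```bash
cat > h.py <<'E'
import numpy as np, cv2
from scipy.spatial.transform import Rotation as R
def proj(m,P):
    P=np.atleast_2d(np.asarray(P,float))
    c=(P-m["position"])@R.from_rotvec(m["rotation"]).as_matrix()
    u=np.stack([c[:,0],-c[:,1],-c[:,2]],1)@np.array(m["K"]).T
    return u[:,:2]/u[:,2:]
def ray(m,uv,z):
    d=np.linalg.inv(m["K"])@np.array([uv[0],uv[1],1.]); d=np.array([d[0],-d[1],-d[2]])
    d=R.from_rotvec(m["rotation"]).as_matrix()@d; p=np.array(m["position"])
    return p+d*(z-p[2])/d[2]
E
python3 - <<'E'
import cv2
i=cv2.imread("pics/a_scene.png")[180:290,220:450]
cv2.imwrite("pics/b1.png",cv2.resize(i,None,fx=3.45,fy=3.45,interpolation=cv2.INTER_CUBIC))
i=cv2.imread("pics/a_side.png")[170:270,260:400]
cv2.imwrite("pics/b2.png",cv2.resize(i,None,fx=5,fy=5,interpolation=cv2.INTER_CUBIC))
E
```

```text
(no output)
```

View pics/b1.png

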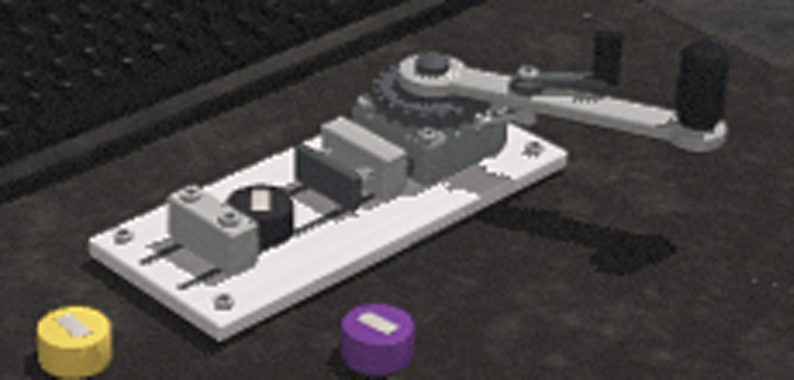

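View pics/b2.png

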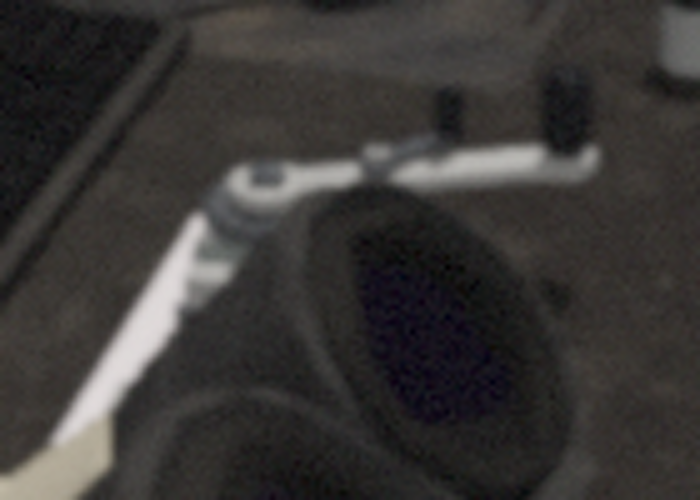

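```bash
python3 - <<'E'
from h import *
from rig import ctrl
m=ctrl.camera_model("scene"); s=ctrl.camera_model("side")
g=lambda u,v,z:ray(m,(220+u/3.45,180+v/3.45),z).round(1)
g2=lambda u,v,z:ray(s,(260+u/5,170+v/5),z).round(1)
for n,u,v,z in [("ax",432,62,60),("knob",703,50,94),("tip",608,37,84),("cornL",92,240,8),("cornN",222,328,8),("cornR",567,155,8),("spec",262,203,16),("stop bolt1",190,193,22),("b2",230,217,22)]: print(n,g(u,v,z))
for n,u,v,z in [("ax",266,172,60),("knob",568,75,94),("tip",452,92,84)]: print(n,g2(u,v,z))
E
```

```text
ax [ 605.5 -114.    60. ]
knob [ 492.2 -163.8   94. ]
tip [ 539.5 -157.3   84. ]
cornL [653.5  46.4   8. ]
cornN [564.2  46.6   8. ]
cornR [ 565.4 -166.7    8. ]
spec [617.9 -21.8  16. ]
stop bolt1 [638.    3.1  22. ]
b2 [611.    2.6  22. ]
ax [ 606.8 -110.4   60. ]
knob [ 492.6 -157.9   94. ]
tip [ 539.  -151.6   84. ]
```

Call:
{"api": "send_rows", "payload": {"commands": [{"translation": [0.03,0.04,0.01],"twist": -0.1},{"translation": [0.05,0.08,0.02],"twist": -0.2},{"translation": [0.07,0.12,0.02],"twist": -0.3},{"translation": [0.09,0.16,0.02],"twist": -0.42},{"translation": [0.11,0.2,0.02],"twist": -0.42},{"translation": [0.13,0.24,0.02],"twist": -0.42},{"translation": [0.15,0.28,0.02],"twist": -0.42},{"translation": [0.16,0.32,0.02],"twist": -0.42},{"translation": [0.17,0.36,0.02],"twist": -0.42},{"translation": [0.18,0.4,0.02],"twist": -0.42}]}}

```text
validation failed for argument at $.co...
```

Call:
{"api": "send_rows", "payload": {"commands": [{"translation": [0.01,0.04,0.0],"gripper": 0},{"translation": [0.02,0.08,0.0]},{"translation": [0.02,0.11,0.0]},{"translation": [0.02,0.11,0.0]},{"translation": [0.02,0.11,0.0]}]}}

```text
validation failed for argument at $.co...
```

```bash
python3 - <<'E'
from rig import ctrl
import cv2,pickle
m=ctrl.camera_model("wrist");cv2.imwrite("pics/c.png",ctrl.get_image("wrist"))
pickle.dump(m,open("c.pkl","wb"));s=ctrl.get_state();print(s['t'],s['position'],s['tool_rot'],m)
E
```

```text
0.2 [ 273.8156322  -616.55494939  247.4164168 ] [-2.63298689e+00  1.71188764e+00  1.71288846e-03] {'K': array([[350.7916385 ,   0.        , 318.06323463],
       [  0.        , 350.7916385 , 242.25854269],
       [  0.        ,   0.        ,   1.        ]]), 'position': array([ 337.54923449, -587.6630528 ,  373.27174205]), 'rotation': array([-0.24729484,  0.1634282 , -1.14540389])}
```

View pics/c.png

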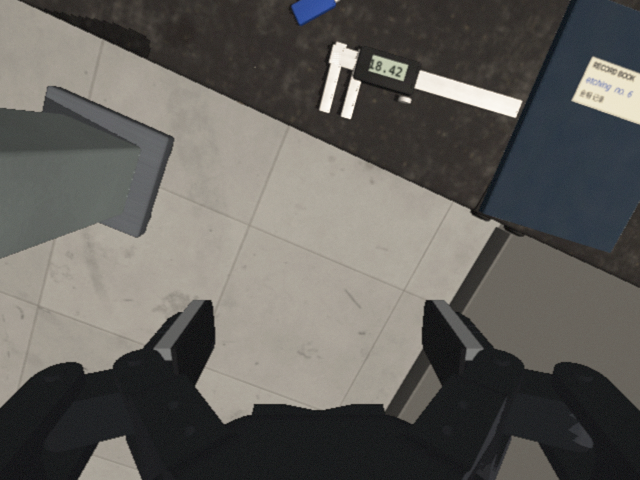

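Rows probably need every field.

Call:
{"api": "send_rows", "payload": {"commands": [{"translation": [0.03,0.04,0.01],"twist": -0.1,"gripper": 0},{"translation": [0.05,0.08,0.02],"twist": -0.2,"gripper": 0},{"translation": [0.07,0.12,0.02],"twist": -0.3,"gripper": 0},{"translation": [0.09,0.16,0.02],"twist": -0.42,"gripper": 0},{"translation": [0.11,0.2,0.02],"twist": -0.42,"gripper": 0},{"translation": [0.13,0.24,0.02],"twist": -0.42,"gripper": 0},{"translation": [0.15,0.28,0.02],"twist": -0.42,"gripper": 0},{"translation": [0.16,0.32,0.02],"twist": -0.42,"gripper": 0},{"translation": [0.17,0.36,0.02],"twist": -0.42,"gripper": 0},{"translation": [0.18,0.4,0.02],"twist": -0.42,"gripper": 0}]}}

```text
t: 1.03
position: [447.3, -240.6, 268.2]
tool_rot: [-2.219, 2.224, -0.0]
ft_force: [1.1, -0.4, -0.1]
gripper_width: 85.3
```

Call:
{"api": "send_rows", "payload": {"commands": [{"translation": [0.01,0.04,0.0],"twist": 0,"gripper": 0},{"translation": [0.02,0.08,0.0],"twist": 0,"gripper": 0},{"translation": [0.02,0.11,0.0],"twist": 0,"gripper": 0},{"translation": [0.02,0.11,0.0],"twist": 0,"gripper": 0},{"translation": [0.02,0.11,0.0],"twist": 0,"gripper": 0}]}}

```text
t: 1.45
position: [467.1, -131.2, 268.3]
tool_rot: [2.223, -2.22, 0.001]
ft_force: [-0.3, -0.5, -0.3]
gripper_width: 85.2
```

```bash
python3 - <<'E'
from rig import ctrl
import cv2,pickle
m=ctrl.camera_model("wrist");cv2.imwrite("pics/d.png",ctrl.get_image("wrist"))
pickle.dump(m,open("d.pkl","wb"));s=ctrl.get_state();print(s['t'],s['position'],s['tool_rot'],m)
E
```

```text
1.5 [ 467.10900078 -132.35146309  268.34773331] [ 2.22032261e+00 -2.22200930e+00  8.74024055e-04] {'K': array([[350.7916385 ,   0.        , 318.06323463],
       [  0.        , 350.7916385 , 242.25854269],
       [  0.        ,   0.        ,   1.        ]]), 'position': array([ 536.83709795, -130.59998884,  394.33346565]), 'rotation': array([-0.22037649,  0.22014646, -1.55900094])}
```

View pics/d.png

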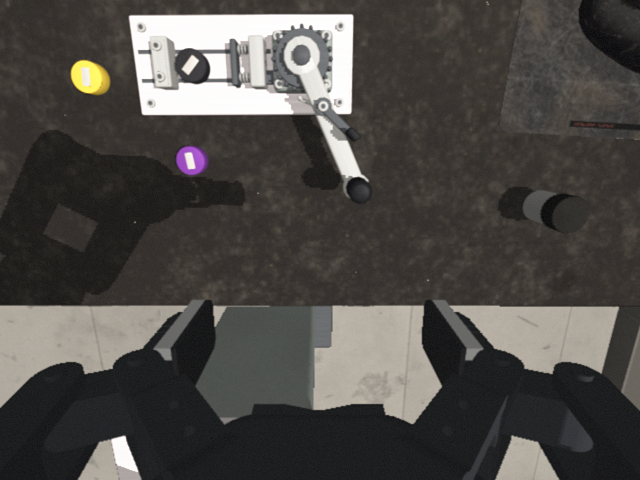

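```bash
python3 - <<'E'
import cv2
i=cv2.imread("pics/d.png")[5:205,120:380]
cv2.imwrite("pics/d1.png",cv2.resize(i,None,fx=3,fy=3,interpolation=cv2.INTER_CUBIC))
E
```

```text
(no output)
```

View pics/d1.png

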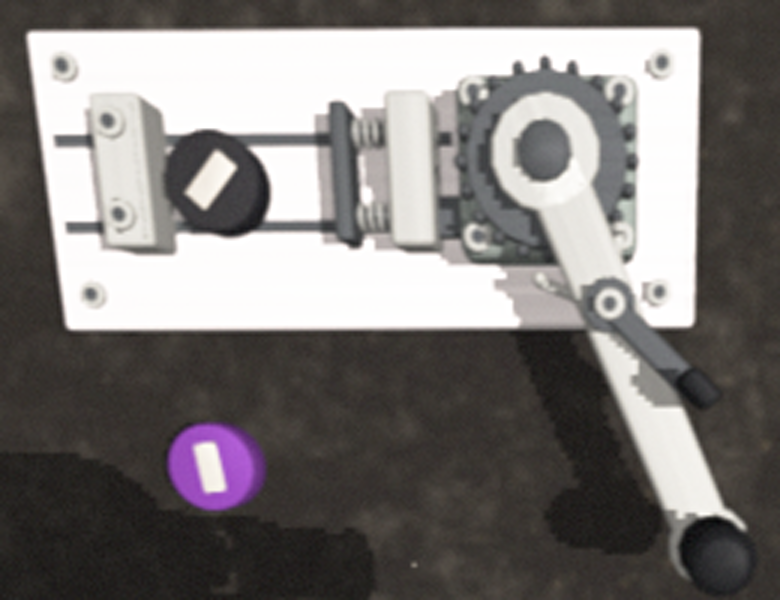

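```bash
python3 - <<'E'
from h import *
import pickle
m=pickle.load(open("d.pkl","rb"))
g=lambda u,v,z:ray(m,(120+u/3,5+v/3),z).round(1)
for n,u,v,z in [("ax",545,149,60),("knob",720,558,94),("tip",703,390,84),("pivot",609,301,62),("spec",212,177,16+6),("stopA",130,95,30),("stopB",142,247,30),("padA",332,104,28),("padB",345,240,28),("jawL",388,92,30),("jawLb",393,244,30),("jawR",433,92,30),
 ("c1",27,32,6),("c2",700,30,6),("c3",694,327,6),("c4",69,329,6)]: print(n,g(u,v,z))
E
```

```text
ax [ 608.2 -116.5   60. ]
knob [ 495.9 -166.5   94. ]
tip [ 541.9 -161.3   84. ]
pivot [ 567.3 -135.    62. ]
spec [608.2  -7.8  22. ]
stopA [629.6  12.5  30. ]
stopB [586.3  13.9  30. ]
padA [627.6 -49.1  28. ]
padB [588.7 -50.7  28. ]
jawL [630.5 -67.1  30. ]
jawLb [587.3 -66.3  30. ]
jawR [630.5 -80.9  30. ]
c1 [653.8  53.1   6. ]
c2 [ 654.5 -164.8    6. ]
c3 [ 564.  -165.3    6. ]
c4 [563.3  51.9   6. ]
```

Call:
{"api": "send_rows", "payload": {"commands": [{"translation": [0.03,-0.012,-0.03],"twist": 0,"gripper": 135},{"translation": [0.06,-0.024,-0.06],"twist": 0,"gripper": 135},{"translation": [0.069,-0.028,-0.09],"twist": 0,"gripper": 135},{"translation": [0.069,-0.028,-0.12],"twist": 0,"gripper": 135},{"translation": [0.069,-0.028,-0.14],"twist": 0,"gripper": 135},{"translation": [0.069,-0.028,-0.14],"twist": 0,"gripper": 135},{"translation": [0.069,-0.028,-0.14],"twist": 0,"gripper": 135}]}}

```text
t: 2.08
position: [535.2, -161.7, 127.0]
tool_rot: [2.216, -2.225, -0.005]
ft_force: [0.5, 0.0, 1.0]
gripper_width: 40.2
```

```bash
cat > look.py <<'E'
import sys,cv2,pickle
from rig import ctrl
n=sys.argv[1]; cam=sys.argv[2] if len(sys.argv)>2 else "wrist"
m=ctrl.camera_model(cam);cv2.imwrite(f"pics/{n}.png",ctrl.get_image(cam))
pickle.dump(m,open(n+".pkl","wb"));s=ctrl.get_state()
print(s['t'],s['position'].round(1),s['ft_force'].round(2),s['gripper_width'],ctrl.tip_extent,m['position'].round(1))
E
python3 look.py e
```

```text
2.1333 [ 536.4 -162.   129. ] [ 0.33 -0.08  0.13] 39.79024557357838 17.0 [ 605.3 -161.7  252.8]
```

View pics/e.png

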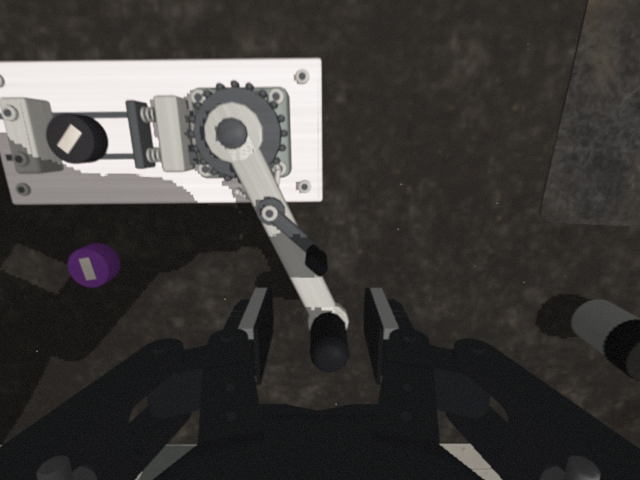

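```bash
python3 - <<'E'
from h import *
import pickle
m=pickle.load(open("e.pkl","rb"))
for n,u,v,z in [("ax",232,132,60),("knob",328,356,94),("tip",317,264,84),("pivot",269,213,62)]: print(n,ray(m,(u,v),z).round(1))
print(proj(m,[[536,-162,112],[536,-142,112],[536,-182,112],[536,-142,66]]))
i=cv2.imread("pics/e.png")[190:390,200:430]
cv2.imwrite("pics/e1.png",cv2.resize(i,None,fx=3,fy=3,interpolation=cv2.INTER_CUBIC))
E
```

```text
ax [ 609.6 -116.3   60. ]
knob [ 497.3 -166.1   94. ]
tip [ 544.5 -160.6   84. ]
pivot [ 566.7 -134.1   62. ]
[[319.98107547 303.82523106]
 [274.61282013 303.99089232]
 [365.38452268 303.65944129]
 [284.40311338 267.55422646]]
```

View pics/e1.png

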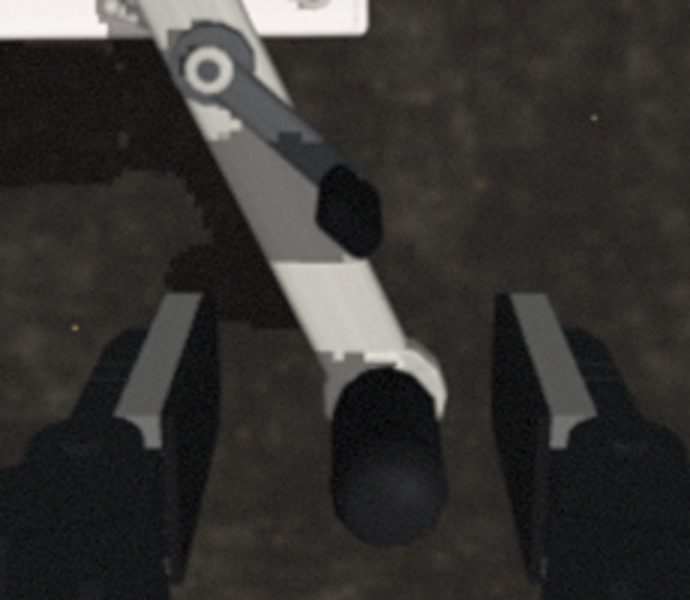

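Call:
{"api": "send_rows", "payload": {"commands": [{"translation": [0.002,0.0,-0.025],"twist": 0,"gripper": 135},{"translation": [0.002,0.0,-0.045],"twist": 0,"gripper": 135},{"translation": [0.002,0.0,-0.045],"twist": 0,"gripper": 135},{"translation": [0.002,0.008,-0.045],"twist": 0,"gripper": 135},{"translation": [0.002,0.016,-0.045],"twist": 0,"gripper": 135},{"translation": [0.001,0.024,-0.045],"twist": 0,"gripper": 135},{"translation": [0.0,0.032,-0.045],"twist": 0,"gripper": 135},{"translation": [0.0,0.039,-0.045],"twist": 0,"gripper": 135},{"translation": [0.0,0.044,-0.045],"twist": 0,"gripper": 135},{"translation": [0.0,0.044,-0.045],"twist": 0,"gripper": 135}]}}

```text
t: 2.97
position: [536.8, -115.5, 84.4]
tool_rot: [-2.219, 2.222, -0.003]
ft_force: [0.4, -0.9, 0.0]
gripper_width: 40.1
```

```bash
python3 look.py f
```

```text
3.0167 [ 536.8 -115.8   84.1] [-0.09  0.84  0.12] 40.45119814937008 17.0 [ 606.3 -115.1  210.6]
```

View pics/f.png

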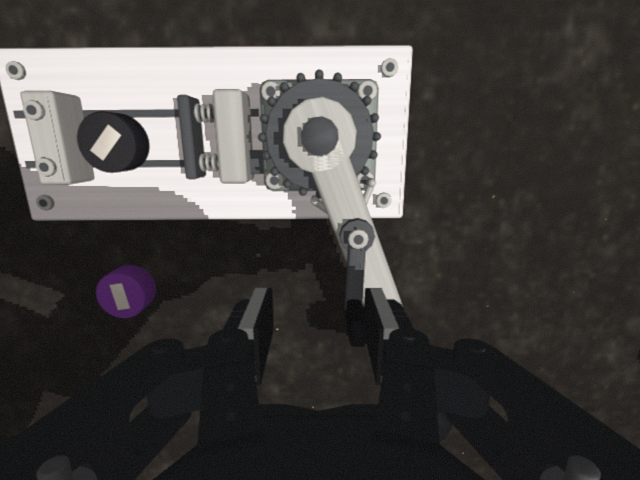

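Call:
{"api": "send_rows", "payload": {"commands": [{"translation": [0.0,0.002,0.0],"twist": 0,"gripper": 135},{"translation": [0.0,0.004,0.0],"twist": 0,"gripper": 135},{"translation": [0.0,0.005,0.0],"twist": 0,"gripper": 135},{"translation": [0.0,0.005,0.0],"twist": 0,"gripper": 135}]}}

```text
t: 3.35
position: [536.3, -112.1, 83.6]
tool_rot: [2.219, -2.224, 0.001]
ft_force: [-1.2, -2.9, 2.7]
gripper_width: 40.2
```

```bash
python3 look.py g; python3 - <<'E'
import cv2,numpy as np
a=[cv2.resize(cv2.imread(f"pics/{n}.png")[80:350,240:420],None,fx=2.2,fy=2.2,interpolation=cv2.INTER_CUBIC) for n in "fg"]
cv2.imwrite("pics/g1.png",np.hstack(a))
E
```

```text
3.4 [ 536.4 -112.    83.6] [-1.1  -2.89  2.13] 40.16911655269003 17.0 [ 606.1 -111.7  209.7]
```

View pics/g1.png

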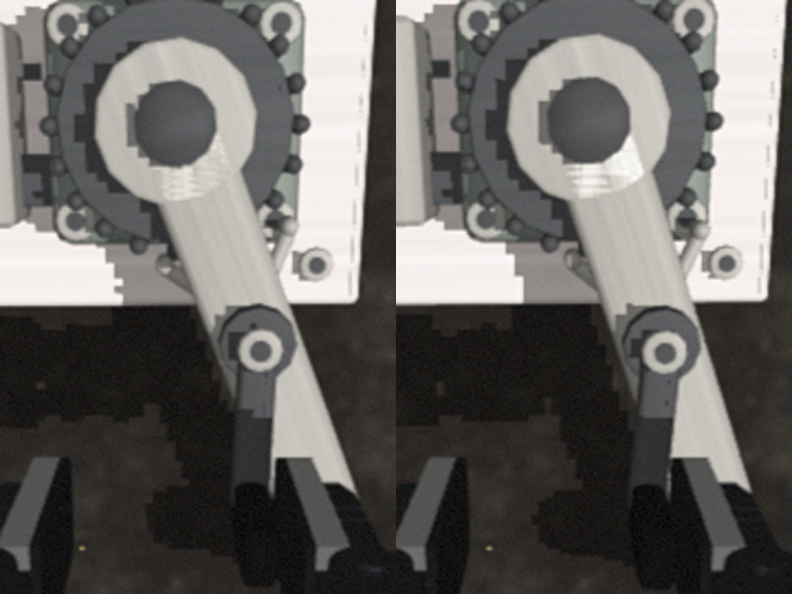

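Call:
{"api": "send_rows", "payload": {"commands": [{"translation": [0.0,-0.01,0.0],"twist": 0,"gripper": 130},{"translation": [0.0,-0.01,0.03],"twist": 0,"gripper": 130},{"translation": [-0.005,-0.02,0.055],"twist": 0,"gripper": 130},{"translation": [-0.03,-0.04,0.055],"twist": 0,"gripper": 130},{"translation": [-0.041,-0.05,0.055],"twist": 0,"gripper": 130},{"translation": [-0.041,-0.05,0.055],"twist": 0,"gripper": 130},{"translation": [-0.041,-0.05,0.055],"twist": 0,"gripper": 130}]}}

```text
t: 3.98
position: [494.7, -161.9, 138.0]
tool_rot: [-2.216, 2.226, 0.001]
ft_force: [0.3, 0.7, -0.4]
gripper_width: 41.6
```

```bash
python3 look.py h
```

```text
4.0333 [ 495.1 -161.5  137.9] [-0.33 -0.02 -0.35] 41.78089608301749 17.0 [ 564.5 -161.9  264. ]
```

View pics/h.png

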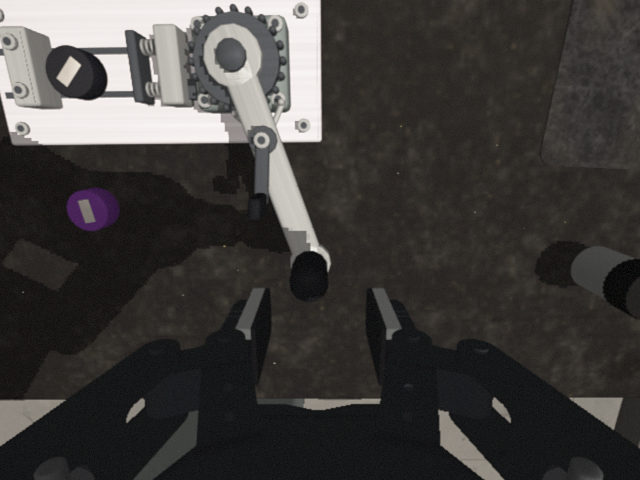

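```bash
python3 - <<'E'
from h import *
import pickle
m=pickle.load(open("h.pkl","rb"))
for n,u,v,z in [("ax",231,55,60),("knob",309,281,94),("tip",256,205,84),("pivot",261,140,62)]: print(n,ray(m,(u,v),z).round(1))
E
```

```text
ax [ 608.1 -116.1   60. ]
knob [ 494.5 -156.5   94. ]
tip [ 532.8 -129.3   84. ]
pivot [ 565.2 -130.    62. ]
```

Call:
{"api": "send_rows", "payload": {"commands": [{"translation": [-0.002,0.004,-0.025],"twist": 0,"gripper": 130},{"translation": [-0.002,0.004,-0.05],"twist": 0,"gripper": 130},{"translation": [-0.002,0.004,-0.058],"twist": 0,"gripper": 130},{"translation": [-0.002,0.004,-0.058],"twist": 0,"gripper": 220},{"translation": [-0.002,0.004,-0.058],"twist": 0,"gripper": 220},{"translation": [-0.002,0.004,-0.058],"twist": 0,"gripper": 220},{"translation": [-0.002,0.004,-0.058],"twist": 0,"gripper": 220},{"translation": [-0.002,0.004,-0.058],"twist": 0,"gripper": 220}], "squeeze": 30}}

```text
t: 4.7
position: [493.0, -157.0, 79.8]
tool_rot: [-2.218, 2.224, 0.001]
ft_force: [3.4, 1.5, -11.5]
gripper_width: 20.1
```

```bash
python3 look.py i
```

```text
4.75 [ 493.  -157.    79.8] [  3.52   1.69 -11.65] 20.50326256039658 17.0 [ 562.7 -156.9  205.8]
```

View pics/i.png

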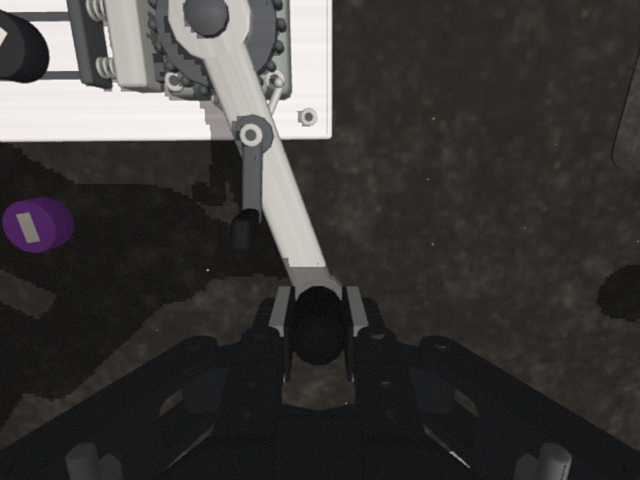

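```bash
cat > arc.py <<'E'
import sys,json,numpy as np
# arc.py cx cy th_start th_end n : shifts (m) relative to th_start
a,b,n=map(float,sys.argv[1:4]); n=int(n)
p=lambda t:np.array([-125*np.cos(t),125*np.sin(t)])/1000
for k in range(1,n+1):
    t=a+(b-a)*k/n; d=p(t)-p(a); print(f"{t:.2f} {d[0]:.3f} {d[1]:.3f}")
E
python3 arc.py -0.333 0.72 9
python3 - <<'E'
from h import *
import pickle
m=pickle.load(open("i.pkl","rb"))
print(proj(m,[[493,-157,94],[490,-157,94]]),ray(m,(207,13),60))
E
```

```text
-0.22 -0.004 0.014
-0.10 -0.006 0.029
0.02 -0.007 0.043
0.13 -0.006 0.058
0.25 -0.003 0.072
0.37 0.002 0.086
0.49 0.008 0.099
0.60 0.015 0.112
0.72 0.024 0.123
[[319.43651912 342.01238535]
 [319.45324807 349.2888428 ]] [ 607.72837862 -116.36053695   60.        ]
```

Call:
{"api": "send_rows", "payload": {"commands": [{"translation": [-0.004,0.014,0],"twist": 0,"gripper": 220},{"translation": [-0.006,0.029,0],"twist": 0,"gripper": 220},{"translation": [-0.007,0.043,0],"twist": 0,"gripper": 220},{"translation": [-0.006,0.058,0],"twist": 0,"gripper": 220},{"translation": [-0.006,0.058,0],"twist": 0,"gripper": 220}]}}

```text
t: 5.17
position: [487.3, -98.0, 79.8]
tool_rot: [-2.22, 2.221, -0.004]
ft_force: [4.4, -1.5, -15.9]
gripper_width: 20.4
```

```bash
python3 look.py j
```

```text
5.2167 [487.2 -98.3  79.8] [  6.68  -1.21 -16.13] 20.489346670376243 17.0 [556.8 -97.5 206. ]
```

View pics/j.png

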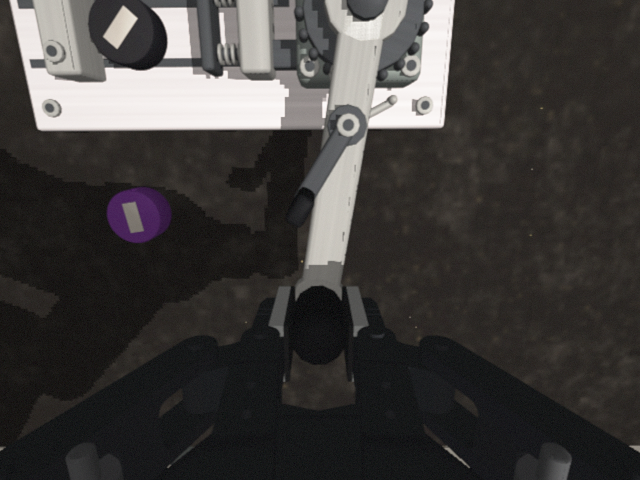

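Call:
{"api": "send_rows", "payload": {"commands": [{"translation": [0.005,0.014,-0.001],"twist": 0,"gripper": 220},{"translation": [0.01,0.028,-0.001],"twist": 0,"gripper": 220},{"translation": [0.016,0.041,-0.001],"twist": 0,"gripper": 220},{"translation": [0.023,0.054,-0.001],"twist": 0,"gripper": 220},{"translation": [0.032,0.065,-0.001],"twist": 0,"gripper": 220},{"translation": [0.032,0.065,-0.001],"twist": 0,"gripper": 220}]}}

```text
t: 5.72
position: [518.2, -32.5, 79.6]
tool_rot: [2.22, -2.22, -0.006]
ft_force: [-4.1, 3.7, -2.9]
gripper_width: 20.4
```

```bash
python3 look.py k
```

```text
5.7667 [517.9 -32.8  79.6] [-3.68  3.49 -1.83] 20.513974658002475 17.0 [588.5 -32.3 205.4]
```

View pics/k.png

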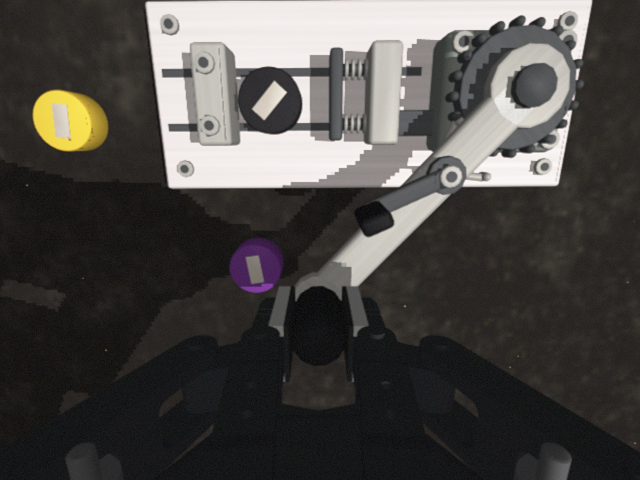

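```bash
python3 arc.py 0.73 0 7;python3 arc.py 0 -0.72 7; python3 - <<'E'
from h import *
import pickle
m=pickle.load(open("k.pkl","rb"))
for n,u,v,z in [("ax",534,85,60),("padA",331,50,28),("padB",331,138,28),("jawL",372,42,30),("jawL2",366,141,30),("jawR",403,42,30),("stopA",229,43,30),("stopB",229,143,30),("spec",269,99,22)]: print(n,ray(m,(u,v),z).round(1))
E
```

```text
0.63 -0.008 -0.010
0.52 -0.015 -0.021
0.42 -0.021 -0.033
0.31 -0.026 -0.045
0.21 -0.029 -0.057
0.10 -0.031 -0.070
0.00 -0.032 -0.083
-0.10 0.001 -0.013
-0.21 0.003 -0.026
-0.31 0.006 -0.038
-0.41 0.010 -0.050
-0.51 0.016 -0.061
-0.62 0.023 -0.072
-0.72 0.031 -0.082
ax [ 608.4 -114.3   60. ]
padA [627.5 -37.8  28. ]
padB [589.2 -38.2  28. ]
jawL [630.3 -56.   30. ]
jawL2 [587.8 -55.   30. ]
jawR [630.2 -69.9  30. ]
stopA [629.9   7.8  30. ]
stopB [586.9  10.9  30. ]
spec [607.5  -8.1  22. ]
```

Call:
{"api": "send_rows", "payload": {"commands": [{"translation": [-0.008,-0.01,0],"twist": 0,"gripper": 220},{"translation": [-0.015,-0.021,0],"twist": 0,"gripper": 220},{"translation": [-0.021,-0.033,0],"twist": 0,"gripper": 220},{"translation": [-0.026,-0.045,0],"twist": 0,"gripper": 220},{"translation": [-0.029,-0.057,0],"twist": 0,"gripper": 220},{"translation": [-0.031,-0.07,0],"twist": 0,"gripper": 220},{"translation": [-0.031,-0.083,0],"twist": 0,"gripper": 220},{"translation": [-0.031,-0.083,0],"twist": 0,"gripper": 220}]}}

```text
t: 6.43
position: [486.4, -119.6, 79.6]
tool_rot: [2.216, -2.222, -0.004]
ft_force: [-5.8, -1.9, -1.4]
gripper_width: 20.3
```

Call:
{"api": "send_rows", "payload": {"commands": [{"translation": [0.001,-0.013,0],"twist": 0,"gripper": 220},{"translation": [0.003,-0.026,0],"twist": 0,"gripper": 220},{"translation": [0.006,-0.038,0],"twist": 0,"gripper": 220},{"translation": [0.01,-0.05,0],"twist": 0,"gripper": 220},{"translation": [0.016,-0.061,0],"twist": 0,"gripper": 220},{"translation": [0.023,-0.072,0],"twist": 0,"gripper": 220},{"translation": [0.031,-0.082,0],"twist": 0,"gripper": 220},{"translation": [0.031,-0.082,0],"twist": 0,"gripper": 220}]}}

```text
t: 7.1
position: [521.0, -202.5, 79.7]
tool_rot: [2.218, -2.225, 0.007]
ft_force: [-1.9, -3.0, -3.9]
gripper_width: 20.6
```

```bash
python3 look.py l
```

```text
7.15 [ 520.5 -202.    79.7] [-1.47 -2.85 -4.97] 20.070115028436557 17.0 [ 590.4 -201.9  205.9]
```

View pics/l.png

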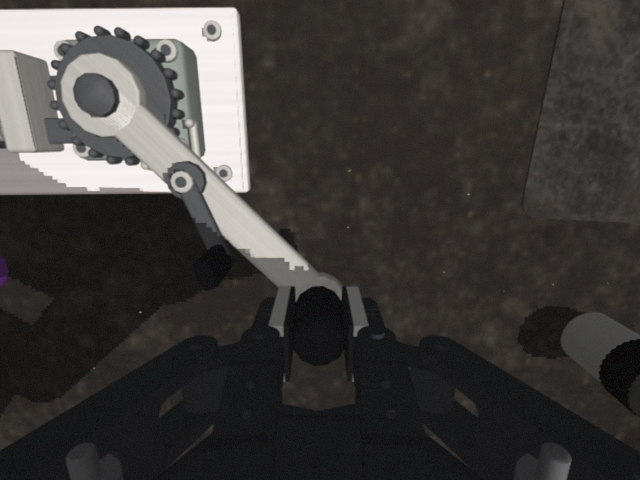

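```bash
python3 arc.py -0.75 0 7;python3 arc.py 0 0.72 7
```

```text
-0.64 -0.009 0.010
-0.54 -0.016 0.021
-0.43 -0.022 0.033
-0.32 -0.027 0.046
-0.21 -0.031 0.059
-0.11 -0.033 0.072
0.00 -0.034 0.085
0.10 0.001 0.013
0.21 0.003 0.026
0.31 0.006 0.038
0.41 0.010 0.050
0.51 0.016 0.061
0.62 0.023 0.072
0.72 0.031 0.082
```

Call:
{"api": "send_rows", "payload": {"commands": [{"translation": [-0.009,0.01,0],"twist": 0,"gripper": 220},{"translation": [-0.016,0.021,0],"twist": 0,"gripper": 220},{"translation": [-0.022,0.033,0],"twist": 0,"gripper": 220},{"translation": [-0.027,0.046,0],"twist": 0,"gripper": 220},{"translation": [-0.031,0.059,0],"twist": 0,"gripper": 220},{"translation": [-0.033,0.072,0],"twist": 0,"gripper": 220},{"translation": [-0.034,0.085,0],"twist": 0,"gripper": 220},{"translation": [-0.034,0.085,0],"twist": 0,"gripper": 220}]}}

```text
t: 7.82
position: [486.0, -112.1, 79.7]
tool_rot: [-2.218, 2.22, -0.004]
ft_force: [3.9, -0.5, -9.3]
gripper_width: 20.5
```

Call:
{"api": "send_rows", "payload": {"commands": [{"translation": [0.001,0.013,0],"twist": 0,"gripper": 220},{"translation": [0.003,0.026,0],"twist": 0,"gripper": 220},{"translation": [0.006,0.038,0],"twist": 0,"gripper": 220},{"translation": [0.01,0.05,0],"twist": 0,"gripper": 220},{"translation": [0.016,0.061,0],"twist": 0,"gripper": 220},{"translation": [0.023,0.072,0],"twist": 0,"gripper": 220},{"translation": [0.031,0.082,0],"twist": 0,"gripper": 220},{"translation": [0.031,0.082,0],"twist": 0,"gripper": 220}]}}

```text
t: 8.48
position: [518.2, -32.0, 79.7]
tool_rot: [-2.22, 2.22, -0.008]
ft_force: [5.8, -5.3, -9.0]
gripper_width: 20.4
```

```bash
python3 look.py m
```

```text
8.5333 [518.  -32.3  79.7] [ 4.83 -5.33 -9.94] 20.633412455010603 17.0 [587.4 -31.2 206.1]
```

View pics/m.png

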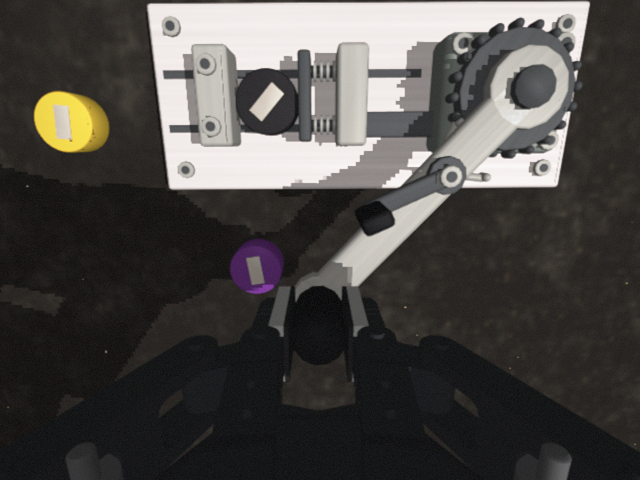

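```bash
python3 - <<'E'
import cv2,numpy as np
a=[cv2.resize(cv2.imread(f"pics/{n}.png")[30:160,180:410],None,fx=3.2,fy=2.2,interpolation=cv2.INTER_CUBIC) for n in "km"]
cv2.imwrite("pics/m1.png",np.vstack(a))
E
```

View pics/m1.png

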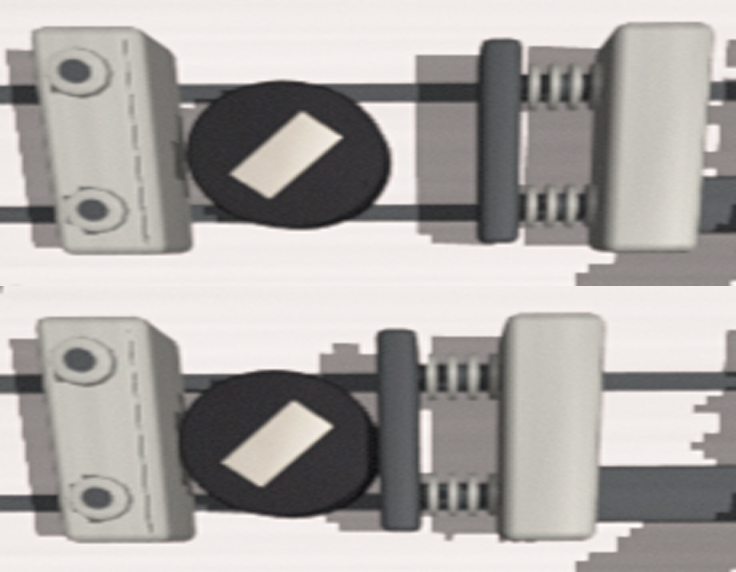

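```bash
python3 - <<'E'
from h import *
import pickle
for n,L in [("k",[("stopbot",183,150,8),("stoptopedge",139,140,30),("specL",188,155,24),("specR",390,155,24),("padL",480,140,28),("padR",521,140,28),("jawL",613,140,30),("jawR",705,140,30)]),
            ("m",[("stopbot",184,440-286,8),("stoptopedge",143,140,30),("specL",180,442-286,24),("specR",378,442-286,24),("padL",379,140,28),("padR",418,140,28),("jawL",505,140,30),("jawR",600,140,30)])]:
    m=pickle.load(open(n+".pkl","rb"))
    for l,u,v,z in L: print(n,l,ray(m,(180+u/3.2,30+v/2.2),z).round(1))
E
```

```text
k stopbot [609.3  10.4   8. ]
k stoptopedge [609.   11.9  30. ]
k specL [606.6   6.3  24. ]
k specR [606.6 -24.2  24. ]
k padL [609.1 -37.6  28. ]
k padR [609.1 -43.6  28. ]
k jawL [608.9 -56.8  30. ]
k jawR [608.9 -70.1  30. ]
m stopbot [609.1  10.7   8. ]
m stoptopedge [609.5  11.9  30. ]
m specL [607.   8.  24.]
m specR [607. -22.  24.]
m padL [609.7 -22.4  28. ]
m padR [609.7 -28.1  28. ]
m jawL [609.5 -40.8  30. ]
m jawR [609.5 -54.6  30. ]
```

```bash
python3 arc.py 0.73 -0.15 9;python3 arc.py -0.15 0.4 6
```

```text
0.63 -0.008 -0.009
0.53 -0.014 -0.020
0.44 -0.020 -0.030
0.34 -0.025 -0.042
0.24 -0.028 -0.054
0.14 -0.031 -0.066
0.05 -0.032 -0.078
-0.05 -0.032 -0.090
-0.15 -0.030 -0.102
-0.06 -0.001 0.011
0.03 -0.001 0.023
0.13 -0.000 0.034
0.22 0.002 0.046
0.31 0.004 0.057
0.40 0.008 0.067
```

Call:
{"api": "send_rows", "payload": {"commands": [{"translation": [-0.008,-0.009,0],"twist": 0,"gripper": 220},{"translation": [-0.014,-0.02,0],"twist": 0,"gripper": 220},{"translation": [-0.02,-0.03,0],"twist": 0,"gripper": 220},{"translation": [-0.025,-0.042,0],"twist": 0,"gripper": 220},{"translation": [-0.028,-0.054,0],"twist": 0,"gripper": 220},{"translation": [-0.03,-0.066,0],"twist": 0,"gripper": 220},{"translation": [-0.031,-0.078,0],"twist": 0,"gripper": 220},{"translation": [-0.031,-0.09,0],"twist": 0,"gripper": 220},{"translation": [-0.03,-0.102,0],"twist": 0,"gripper": 220},{"translation": [-0.03,-0.102,0],"twist": 0,"gripper": 220}]}}

```text
t: 9.37
position: [487.4, -134.9, 79.7]
tool_rot: [-2.215, 2.224, -0.004]
ft_force: [4.3, -1.2, -7.3]
gripper_width: 20.6
```

Call:
{"api": "send_rows", "payload": {"commands": [{"translation": [-0.001,0.011,0],"twist": 0,"gripper": 220},{"translation": [-0.001,0.023,0],"twist": 0,"gripper": 220},{"translation": [0,0.034,0],"twist": 0,"gripper": 220},{"translation": [0.002,0.046,0],"twist": 0,"gripper": 220},{"translation": [0.004,0.057,0],"twist": 0,"gripper": 220},{"translation": [0.008,0.067,0],"twist": 0,"gripper": 220},{"translation": [0.008,0.067,0],"twist": 0,"gripper": 220}]}}

```text
t: 9.95
position: [496.1, -66.3, 79.7]
tool_rot: [-2.22, 2.219, -0.01]
ft_force: [8.0, -2.9, -12.2]
gripper_width: 20.5
```

```bash
python3 look.py n
```

```text
10.0 [496.  -66.6  79.7] [  7.7   -4.39 -10.84] 20.288278171639703 17.0 [565.1 -65.5 206.2]
```

View pics/n.png

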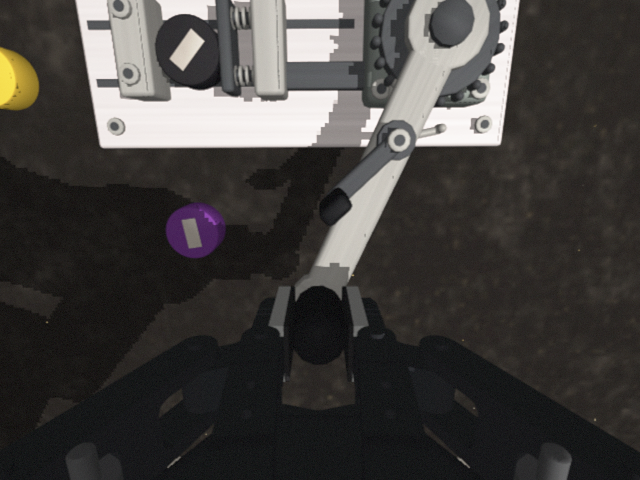

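```bash
python3 - <<'E'
import cv2,numpy as np
a=cv2.resize(cv2.imread("pics/n.png")[0:105,90:310],None,fx=3.6,fy=3.6,interpolation=cv2.INTER_CUBIC)
cv2.imwrite("pics/n1.png",a)
E
```

```text
(no output)
```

View pics/n1.png

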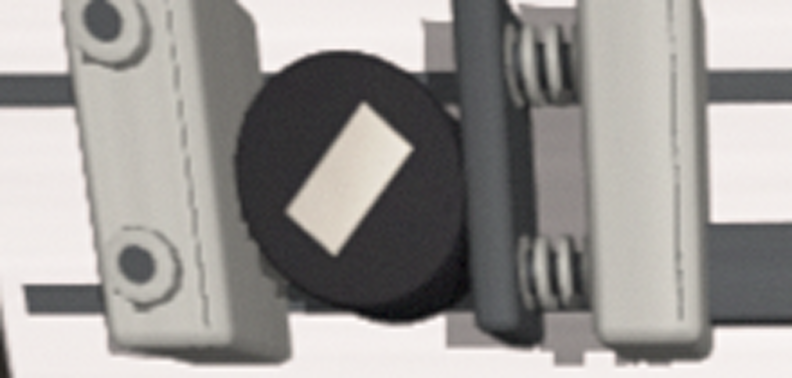

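```bash
python3 - <<'E'
from h import *
import pickle
m=pickle.load(open("n.pkl","rb"))
for l,u,v,z in [("stopbot",275,210,8),("stoptop",190,180,30),("specL",237,175,24),("specR",464,175,24),("padL",465,175,28),("padR",502,175,28),("jawL",588,175,30),("jawR",692,175,30)]: print(l,ray(m,(90+u/3.6,v/3.6),z).round(1))
E
```

```text
stopbot [607.   11.5   8. ]
stoptop [605.7  13.2  30. ]
specL [607.7   9.8  24. ]
specR [607.7 -19.6  24. ]
padL [606.8 -20.8  28. ]
padR [606.8 -25.5  28. ]
jawL [606.3 -36.7  30. ]
jawR [606.3 -49.7  30. ]
```

Call:
{"api": "send_rows", "payload": {"commands": [{"translation": [0.001,0,0],"twist": 0,"gripper": 120},{"translation": [0.001,0,0],"twist": 0,"gripper": 120},{"translation": [0.001,0,0],"twist": 0,"gripper": 120},{"translation": [0.001,0,0.03],"twist": 0,"gripper": 120},{"translation": [0.001,0,0.06],"twist": 0,"gripper": 120},{"translation": [0.025,0.02,0.06],"twist": 0,"gripper": 120},{"translation": [0.041,0.037,0.06],"twist": 0,"gripper": 120},{"translation": [0.041,0.037,0.06],"twist": 0,"gripper": 120},{"translation": [0.041,0.037,0.06],"twist": 0,"gripper": 120}]}}

```text
t: 10.75
position: [535.4, -29.7, 140.1]
tool_rot: [-2.221, 2.222, -0.0]
ft_force: [-0.5, -0.7, 0.1]
gripper_width: 45.1
```

```bash
python3 look.py o;  python3 - <<'E'
import cv2,numpy as np
a=cv2.resize(cv2.imread("pics/o.png")[60:310,230:460],None,fx=3,fy=2.4,interpolation=cv2.INTER_CUBIC)
cv2.imwrite("pics/o1.png",a)
E
```

```text
10.8 [534.7 -30.1 139.5] [-0.57  0.45 -0.65] 45.239480336073946 17.0 [605.1 -29.3 266.1]
```

View pics/o.png

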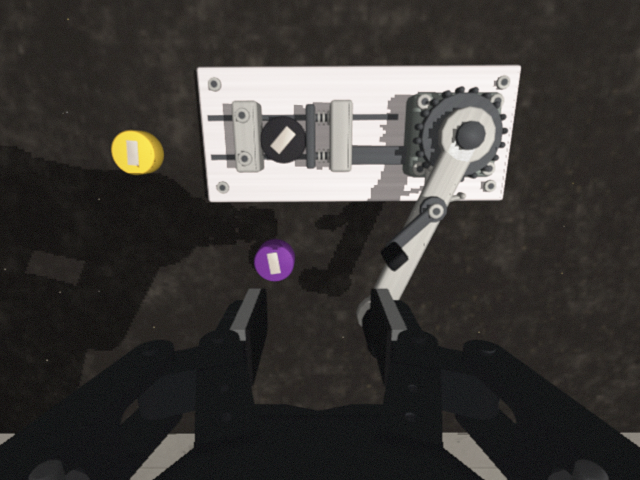

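```bash
python3 - <<'E'
import cv2,numpy as np
a=cv2.resize(cv2.imread("pics/o.png")[90:185,215:375],None,fx=5,fy=5,interpolation=cv2.INTER_CUBIC)
cv2.imwrite("pics/o1.png",a)
E
```

```text
(no output)
```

View pics/o1.png

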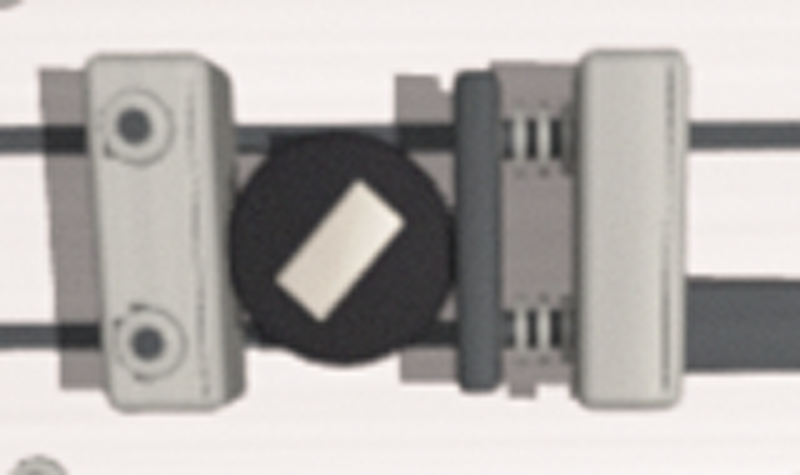

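```bash
python3 - <<'E'
from h import *
import pickle
m=pickle.load(open("o.pkl","rb"))
for l,u,v,z in [("stopbot",238,240,8),("stoptop",213,240,30),("specL",230,245,24),("specR",455,245,24),("padL",457,230,28),("padR",499,230,28),("jawL",581,230,30),("jawR",684,230,30),("jawtop",630,50,30),("jawbot",630,407,30),("padtop",478,70,28),("padbot",478,390,28)]: print(l,ray(m,(215+u/5,90+v/5),z).round(1))
# spring/gap comparisons in other views
E
python3 - <<'E'
import cv2,numpy as np
a=cv2.imread("pics/d.png")[25:95,160:270]
cv2.imwrite("pics/d2.png",cv2.resize(a,None,fx=7,fy=7,interpolation=cv2.INTER_CUBIC))
E
```

```text
stopbot [607.3   9.9   8. ]
stoptop [607.1   9.8  30. ]
specL [606.5   8.6  24. ]
specR [606.5 -21.2  24. ]
padL [608.3 -21.6  28. ]
padR [608.3 -27.1  28. ]
jawL [608.3 -37.7  30. ]
jawR [608.3 -50.9  30. ]
jawtop [629.9 -43.6  30. ]
jawbot [585.9 -44.4  30. ]
padtop [627.8 -24.5  28. ]
padbot [587.9 -24.2  28. ]
```

View pics/d2.png

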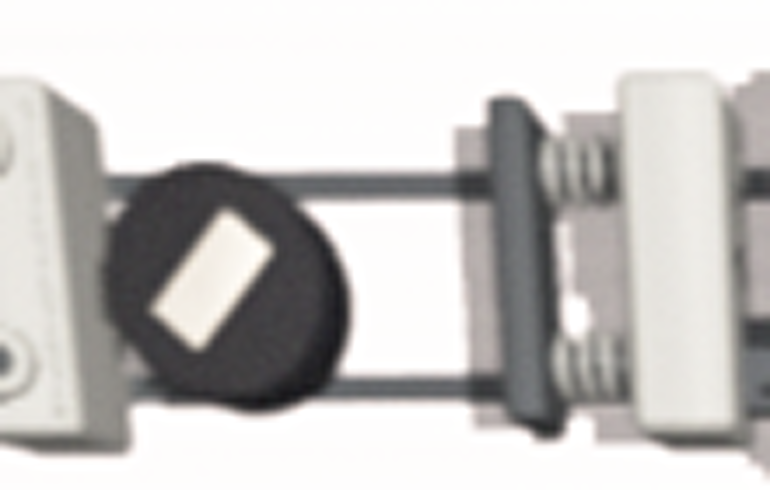

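Call:
{"api": "send_rows", "payload": {"commands": [{"translation": [-0.02,-0.02,0],"twist": 0,"gripper": 120},{"translation": [-0.039,-0.037,0],"twist": 0,"gripper": 120},{"translation": [-0.039,-0.037,0],"twist": 0,"gripper": 120},{"translation": [-0.039,-0.037,-0.03],"twist": 0,"gripper": 120},{"translation": [-0.039,-0.037,-0.06],"twist": 0,"gripper": 120},{"translation": [-0.039,-0.037,-0.06],"twist": 0,"gripper": 220},{"translation": [-0.039,-0.037,-0.06],"twist": 0,"gripper": 220},{"translation": [-0.039,-0.037,-0.06],"twist": 0,"gripper": 220},{"translation": [-0.039,-0.037,-0.06],"twist": 0,"gripper": 220},{"translation": [-0.039,-0.037,-0.06],"twist": 0,"gripper": 220}], "squeeze": 30}}

```text
t: 11.63
position: [494.3, -67.4, 78.1]
tool_rot: [2.218, -2.221, -0.005]
ft_force: [-1.8, -3.9, -14.5]
gripper_width: 20.4
```

Call:
{"api": "send_rows", "payload": {"commands": [{"translation": [0.003,0.006,0.0],"twist": 0,"gripper": 220},{"translation": [0.006,0.012,0.0],"twist": 0,"gripper": 220},{"translation": [0.008,0.016,0.0],"twist": 0,"gripper": 220},{"translation": [0.008,0.016,0.0],"twist": 0,"gripper": 220},{"translation": [0.008,0.016,0.0],"twist": 0,"gripper": 220}]}}

```text
t: 12.05
position: [503.0, -50.6, 78.2]
tool_rot: [2.219, -2.223, -0.005]
ft_force: [-1.9, 0.2, -17.4]
gripper_width: 20.9
```

Call:
{"api": "send_rows", "payload": {"commands": [{"translation": [0.0,0,0],"twist": 0,"gripper": 120},{"translation": [0.0,0,0],"twist": 0,"gripper": 120},{"translation": [0.0,0,0],"twist": 0,"gripper": 120},{"translation": [0.0,0,0.03],"twist": 0,"gripper": 120},{"translation": [0.0,0,0.06],"twist": 0,"gripper": 120},{"translation": [0.02,0.01,0.06],"twist": 0,"gripper": 120},{"translation": [0.033,0.02,0.06],"twist": 0,"gripper": 120},{"translation": [0.033,0.02,0.06],"twist": 0,"gripper": 120},{"translation": [0.033,0.02,0.06],"twist": 0,"gripper": 120}]}}

```text
t: 12.8
position: [539.1, -31.8, 141.8]
tool_rot: [-2.218, 2.221, -0.007]
ft_force: [-0.4, -0.6, -0.1]
gripper_width: 45.3
```

```bash
python3 look.py p;  python3 - <<'E'
import cv2,numpy as np
a=cv2.resize(cv2.imread("pics/p.png")[90:185,215:375],None,fx=5,fy=5,interpolation=cv2.INTER_CUBIC)
cv2.imwrite("pics/p1.png",a)
E
```

```text
12.85 [538.  -31.9 140.8] [-0.52  0.14 -0.16] 45.05964326787573 17.0 [608.2 -31.3 268.2]
```

View pics/p1.png

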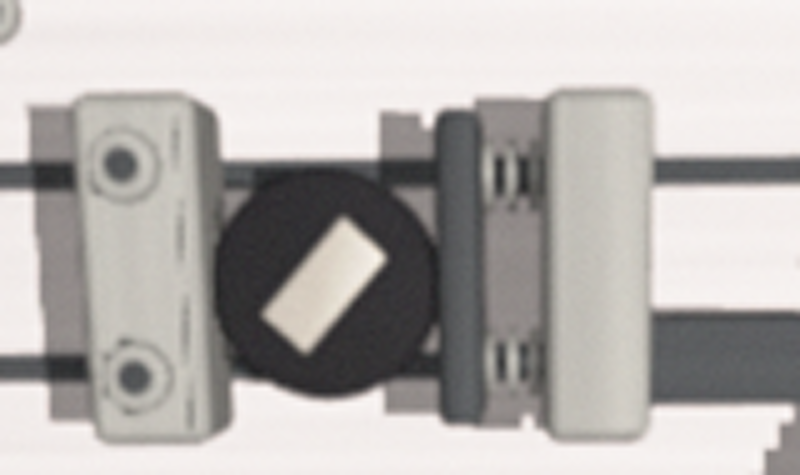

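View pics/p.png

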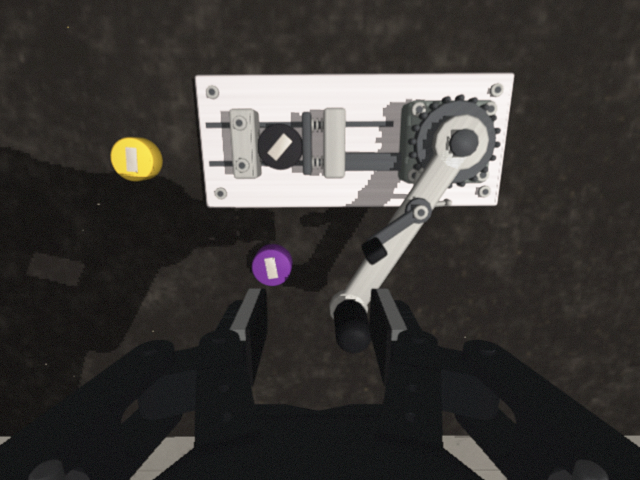

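Call:
{"api": "send_rows", "payload": {"commands": [{"translation": [0.0,0,0.03],"twist": 0,"gripper": 120},{"translation": [-0.03,-0.03,0.06],"twist": 0,"gripper": 120},{"translation": [-0.06,-0.07,0.09],"twist": 0,"gripper": 120},{"translation": [-0.06,-0.11,0.12],"twist": 0,"gripper": 120},{"translation": [-0.06,-0.15,0.12],"twist": 0,"gripper": 120},{"translation": [-0.06,-0.15,0.12],"twist": 0,"gripper": 120}]}}

```text
t: 13.35
position: [476.6, -184.8, 262.5]
tool_rot: [-2.217, 2.225, -0.009]
ft_force: [0.1, -0.6, 0.2]
gripper_width: 45.4
```

```bash
python3 look.py q scene; python3 - <<'E'
from h import *
import pickle
m=pickle.load(open("p.pkl","rb"))
for l,u,v,z in [("stopbot",226,280,8),("stoptop",197,280,30),("specL",216,285,24),("specR",438,285,24),("padL",438,265,28),("padR",480,265,28),("jawL",549,265,30),("jawR",652,265,30)]: print(l,ray(m,(215+u/5,90+v/5),z).round(1))
for z in (26,28,30,32): print(z,[round(float(ray(pickle.load(open(f+".pkl","rb")),(ox+a/s,oy+b/t),z)[1]-ray(pickle.load(open(f+".pkl","rb")),(ox+c/s,oy+b/t),z)[1]),2) for f,ox,oy,s,t,a,c,b in [("d",120,5,3,3,337,390,170),("k",180,30,3.2,2.2,480,613,140),("m",180,30,3.2,2.2,379,505,140),("o",215,90,5,5,457,581,230),("p",215,90,5,5,438,549,265)]])
i=cv2.imread("pics/q.png")[180:290,220:450]
cv2.imwrite("pics/q1.png",cv2.resize(i,None,fx=3.45,fy=3.45,interpolation=cv2.INTER_CUBIC))
E
```

```text
13.4 [ 476.9 -188.4  263.4] [-0.15 -2.52  1.44] 45.190237235836186 17.0 [ -1.1 510.9 522.3]
stopbot [606.2   9.9   8. ]
stoptop [606.4  10.2  30. ]
specL [605.7   8.7  24. ]
specR [605.6 -21.1  24. ]
padL [608.2 -21.3  28. ]
padR [608.2 -26.8  28. ]
jawL [608.2 -35.9  30. ]
jawR [608.2 -49.3  30. ]
26 [16.81, 19.69, 18.76, 16.24, 14.75]
28 [16.72, 19.47, 18.55, 16.11, 14.63]
30 [16.63, 19.25, 18.34, 15.97, 14.5]
32 [16.54, 19.03, 18.13, 15.84, 14.38]
```

View pics/q1.png

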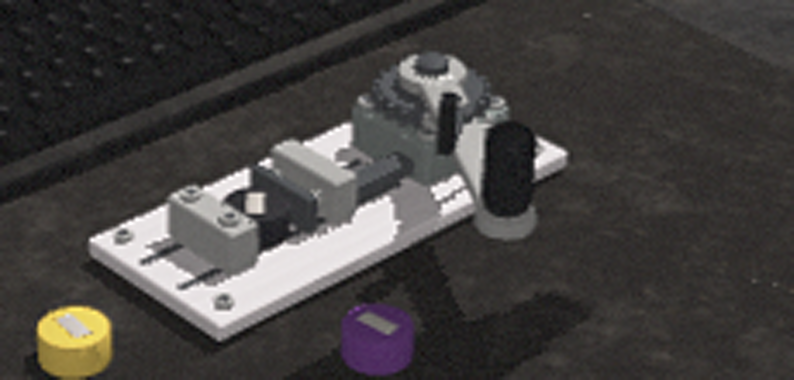

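```bash
python3 - <<'E'
from rig import ctrl
print(ctrl.sign_off()); s=ctrl.get_state(); print(s['t'],s['position'])
E
```

```text
the job is handed in; nothing more can be done
None
the job is handed in; nothing more can be done
```

The black specimen is clamped against the stop with the pad pressed back about 4 mm, and I handed the job in after about 13.5 s of the 67 s.

- **Lever:** I pushed the tab over to the jaw side until it met its end stop. The force rose to about 3 N and the handle gave slightly.
- **Swings:** I pinched the knob and made two long closing swings and one shorter one. I let go to measure, regripped, and drove a last 0.14 rad or so. I then released and moved clear, about 260 mm up.
- **Lever and clamp checks:** The last pictures show the lever on the jaw side and the specimen held between pad and stop. The jaw has travelled about 31 mm in all.
- **Pad compression:** Two estimates from the jaw and pad positions give 3.8 and 4.3 mm, within the 2 to 6 mm wanted. The camera views disagree on the free pad-to-jaw distance (16.7 to 19.2 mm), so that reading alone puts the compression anywhere from 2.2 to 4.7 mm.
- **Contact with the stop:** A remaining gap of 1.2 to 1.5 mm between specimen and stop was measured. I put this down to calibration error, because the specimen no longer moved while the pad was being pressed back.
- **Other things in the scene:** The yellow and purple look-alikes were not touched.

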